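Release the catch and push the cup carrier through

TASK

Press the orange release bar down with the fingertips and, keeping it held down, gently push the blue cup carrier along its runway past the two catch teeth. Once the carrier is completely past them, let the bar spring back up so that the teeth stand up behind it, and move clear. Only press and push: pinch and lift nothing, do not touch the cup that rides on the carrier, which must stay standing in it, and leave the mug, the label roll and the marker that stand beside the runway where they are.

Things in the scene. Friction and masses are not known exactly. Their poses are not given: they have to be found in the camera images.
- runway: Fixed steel runway, 371x150x40 mm. Frame (used below as 'runway'): origin at worktop height, on the centre line, at the catch teeth's rear faces; +x = the way the carrier must travel, z up. Base plate 6 mm thick, x -245 to +126 mm. Walls (x -136 to +126, |y| 54 to 70 mm, 40 mm high) have lips that keep the carrier in. No walls behind x = -136. End stop halts the carrier at its x = 75 mm.
- release_bar (a joint): Spring bar on the runway's centre line, 36 mm wide, runway x -234 to +6 mm, orange on top, carrying the teeth. It sinks level wherever pressed. 0 = up (top 24 mm above the worktop), 0.012 = down on its stop (12 mm above it). 3 N start it, 8 N hold it down; springs up when let go. The carrier passes only when it is pressed more than 9 mm.
- catch (a point): Point midway between the two orange catch teeth on the release bar, at runway x = 0, 36 mm above the worktop (tooth tops when up; fixed to the runway). Teeth: runway x 0 to 12 mm, |y| 30 to 46 mm; they sink with the bar. Up, they block the carrier's deck; pressed 12 mm, their tops are 3 mm under it. If the bar is let go while the deck is over them they stay caught under it.
- bar_rear (a point): Rear end of the release bar, on its centre line, at its top face when up (24 mm above the worktop). Fixed to the runway. The bar is open to fingers from here to the carrier's push plate; two guide posts 26 mm high stand beside it at runway x -243 to -229 mm, |y| 27 to 37 mm.
- carrier: Loose blue carrier, about 0.4 kg, in the runway. Origin: centre of the deck's underside, 27 mm above the worktop; +x = travel. Deck x -45 to +45 mm, 120 wide, 6 thick, 9 mm rim; a 36 mm wide tail leads back to an upright push plate. Starts with its origin at runway x -80 to -52 mm; wholly past the teeth beyond runway x = 57 mm, with 18 mm more to the end stop.
- push_face (a point): Centre of the rear face of the carrier's push plate: 105 mm behind the carrier's origin, 44.5 mm above the worktop. The plate is 80 wide, from 27 to 62 mm above the worktop, over the release bar. Fingers standing on the bar behind it push it toward +x; it slides easily.
- cup: White espresso cup, 64x93x51 mm, 0.12 kg, loose, upside down on the carrier's deck inside the rim; its top is 84 mm above the worktop. Origin at the centre of its underside, about over the carrier's origin.
- blue_mug: Bystander: wide mug with blue inside, 94 x 117 x 58 mm high, beyond the runway. Origin at the centre of its underside.
- roll: Bystander: cream roll of labels, 61 mm across, 25 mm high, beyond the runway. Origin at the centre of its underside.
- pen: Bystander: black and red marker, about 137 mm long, 14 mm high, lying on the robot's side of the runway. Origin at the centre of its underside.

How it is judged:
By the outcome, as a careful person would: the job done as asked, in the order asked, and still so for the second after the job is handed in, with the robot touching nothing.
It also fails if it takes over 38 s, if anything falls off the work surface, if the arm or the gripper's body presses on something with over 40 N, if the wrist force passes 120 N, or if a joint passes its speed limit or range.

ROBOT

A 6-joint arm with a two-finger parallel gripper is mounted at the origin on a cart in front of the work surface, level with it; the furniture and walls round the work are solid. World frame = base frame: x ahead of the robot, y to its left, z up, the work surface at z = 0. Lengths are in mm, angles in rad, forces in N, time in s.
With the tool pointing down it reaches from about 350 to 925 mm from the base axis. Payload 6.4 kg.
Tool frame: the origin (TCP) lies midway between the tips of the shut fingers; the grasp point (between the pads) lies manip.grasp_offset behind it (manip.grasp_offset is the distance from the TCP to the grasp point, in mm); z points along the fingers, y is the line along which they close (so a half turn about z gives the same grasp; the last joint's range is limited). The gripper opens to 85 mm and grips with 20 to 120 N. Pads are 22 mm wide; open, the fingers measure 114 mm over their backs; the gripper's body (76 mm by 85 mm) begins 54 mm behind the grasp point. The pads swing forward as they close: fully open they stand 13 mm farther back than shut.
Start: joints at [-1.351, 0.245, 1.558, -0, 1.339, -0.174], TCP at [249.411, -600.257, 231.29] pointing down, gripper open.
Joint ranges: [-3.13, 3.13], [-1.02, 2.26], [0.13, 2.54], [-0.95, 4.09], [0.21, 2.88], [-2.74, 2.74]. Speed limits (rad/s): [2.57, 2.57, 3.14, 3.14, 3.14, 3.14].

INTERFACE

Orientations are given as a unit quaternion [x, y, z, w].
In Python, from workcell import manip, eyes, ticket gives the robot as it stands (manip), with the cameras (eyes) and the job (ticket).
- The arm moves only by the tool shift_gripper, called after "Call:" as name(argument=value, ...) on one line, values as JSON. Schema: {"type":"object","properties":{"deltas":{"type":"array","items":{"type":"number"},"minItems":7,"maxItems":70},"grip_n":{"type":"number"},"only":{"type":"string"},"quiet":{"type":"boolean"},"lines":{"type":"string"}},"required":["deltas"],"additionalProperties":false}. deltas is one flat list of numbers that holds 1 to 10 rows one after another, with no inner brackets; each row has 7 numbers: dx, dy, dz in shares of 100 cm (1.0 is 100 cm), then a rotation vector rx, ry, rz in normalised numbers (1 is pi rad), then the opening from 0.0 (shut) to 1.0 (fully open); each row is the pose to reach, as a shift and turn from the pose commanded when the call began, along the tool's axes at that moment; what a row does not reach only later rows make up. A row lasts 1/12 s, in which the tool goes at most 41.7 mm and 0.125 rad, less where a joint would pass 70% of its speed; a pose out of reach is approached as far as the arm can. The fingers move at their own pace and stop on an object; grip_n is the grip in N (left out, the last holds). Time passes only in rows, so rows that do not move let the fingers close. The tool returns the time, the measured TCP pose, the force, the opening and the grip force at its end. only (a regular expression) keeps the lines of the reply that match it, lines (a string "A,B") keeps lines A to B, and quiet returns only ok. No shift or turn number may pass 1 either way. Input that does not fit is refused with a message, and nothing moves.
- manip.state(): the state, without advancing time (a new reading comes with each control period).
- eyes.read_camera(name): name is "side" or "top"; returns the picture (384x512x3 uint8, red, green, blue); there is no depth.
- eyes.camera_info(name): a dict with "fov_y" (degrees; the focal length in pixels is half the picture's height over the tangent of half this angle, whatever the lens; pixels are square), "cx", "cy" (the principal point, pixels), "eye" and "attitude" of the camera in the world. Camera axes: x right, y down, z forward; pixel columns grow to the right and rows downward; lengths in mm; the calibration is good to about 2 mm. A picture is of the moment at which its call begins. camera_info takes no time and is no camera call.
- ticket.close_job(): hands the job in; it is judged then, once.
The state is a dict: "clock": time; "qpos": joint angles; "qvel": joint speeds; "joint_efforts": joint torques, N m; "position": TCP position; "eef_rot": TCP orientation; "force": force on the tool from outside, world axes, zero at the start; "torque": the same for the moment, N m; "gripper_width": opening from 0.0 (shut) to 1.0 (fully open); "finger_force": force on a finger pad.
Only numpy, scipy, OpenCV 4.12 (cv2) and the standard library are available. Lean on these libraries where they do the work, as an engineer would, in place of code of your own. Each camera call takes 0.05 s, during which the arm holds its last target. There are 200 camera calls.

## Working session

There is one attempt and no reset: what is moved stays moved. The work goes in short steps, Python scripts to look and compute and a tool call to move; the robot and the scene stay as the last step left them, time stands still between calls to the robot, and variables do not carry over. Pictures are saved under pics/ and viewed, at most 13 in all, crops included, and the job is handed in when it is done.

```bash
ls; mkdir -p pics
```

Run:
```python
from workcell import manip, eyes, ticket
import cv2,json
for n in("side","top"):
    cv2.imwrite(f"pics/{n}0.png",eyes.read_camera(n)[:,:,::-1]); print(n,eyes.camera_info(n))
print(manip.state(),manip.grasp_offset)
```

```text
pics
workcell.py
side {'fov_y': 50.43887139821759, 'cx': 249.37903241278684, 'cy': 188.63985614137664, 'eye': array([476.25515323, 532.24692721, 775.59358691]), 'attitude': array([-0.0724239 ,  0.94857238, -0.30750019,  0.02022002])}
top {'fov_y': 56.184339277024996, 'cx': 259.66359345051274, 'cy': 189.78414027497158, 'eye': array([498.67526791,  21.39627545, 893.1720074 ]), 'attitude': array([ 0.71531838, -0.69716667,  0.01970121, -0.04347537])}
{'clock': 0.1, 'qpos': array([-1.35107775e+00,  2.45734977e-01,  1.55891890e+00,  1.94155323e-05,
        1.33869960e+00, -1.74107620e-01]), 'qvel': array([-0.00097098, -0.00260955, -0.00386053, -0.00210624, -0.00076885,
       -0.00143077]), 'joint_efforts': array([ 3.84248324e-04, -4.30676901e+01, -3.27124894e+01, -1.22830475e-04,
        2.83954476e-03,  3.06857793e-06]), 'position': array([ 249.31327068, -599.73250994,  230.28203526]), 'eef_rot': array([ 9.80675238e-01,  1.95640746e-01, -1.06334802e-05, -8.80400322e-04]), 'force': array([-0.84773174,  0.14725938,  0.78893135]), 'torque': array([0.03987607, 0.02881172, 0.02259418]), 'finger_force': 0.0, 'gripper_width': 1.0035710413627186} 18.700000000000003
```

View pics/side0.png

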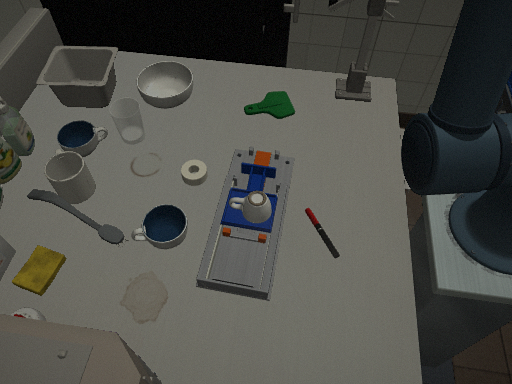

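View pics/top0.png

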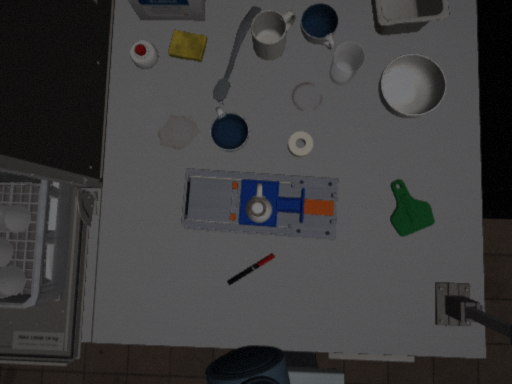

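The side view shows the bar's rear at about (263,158) and the teeth at (227,231) and (262,238). The top view shows the bar at (318,207), the teeth at (235,185) and (233,217), and the push plate near column 303. Travel is image-left in the top view.

Create h.py:
```python
import numpy as np,cv2
from workcell import manip, eyes, ticket
from scipy.spatial.transform import Rotation as R
def ray(n,p):
    c=eyes.camera_info(n);f=192/np.tan(np.radians(c['fov_y']/2))
    d=R.from_quat(c['attitude']).apply([(p[0]-c['cx'])/f,(p[1]-c['cy'])/f,1]);return c['eye'],d/np.linalg.norm(d)
def plane(n,p,z):
    e,d=ray(n,p);return e+d*(z-e[2])/d[2]
def tri(a,b):
    e,d=ray('side',a);g,h=ray('top',b)
    s=np.linalg.lstsq(np.c_[d,-h],g-e,rcond=None)[0]
    P,Q=e+s[0]*d,g+s[1]*h;return (P+Q)/2,np.linalg.norm(P-Q)
def blobs(im,col,box,amin=8):
    h=cv2.cvtColor(im,cv2.COLOR_RGB2HSV)
    lo,hi={'o':((5,130,70),(18,255,255)),'b':((105,130,50),(125,255,255))}[col]
    m=cv2.inRange(h,lo,hi);k=np.zeros_like(m);x0,y0,x1,y1=box;k[y0:y1,x0:x1]=m[y0:y1,x0:x1]
    cs=cv2.findContours(k,cv2.RETR_EXTERNAL,cv2.CHAIN_APPROX_NONE)[0]
    return [(cv2.contourArea(c),c[:,0].mean(0).round(1),cv2.boxPoints(cv2.minAreaRect(c)).round(1)) for c in cs if cv2.contourArea(c)>=amin]
BOX={'side':(195,140,300,300),'top':(180,165,345,245)}
```

Run:
```python
from h import *
for n in('side','top'):
    im=cv2.imread(f'pics/{n}0.png')[:,:,::-1]
    for c in 'ob':
        for a,m,b in blobs(im,c,BOX[n]): print(n,c,a,m,b.tolist())
s=cv2.imread('pics/side0.png')[140:300,195:300];t=cv2.imread('pics/top0.png')[160:245,175:345]
cv2.imwrite('pics/s1.png',cv2.resize(s,None,fx=3.7,fy=3.7,interpolation=2));cv2.imwrite('pics/t1.png',cv2.resize(t,None,fx=4.7,fy=4.7,interpolation=2))
```

```text
side o 27.0 [262.  236.4] [[258.0, 234.0], [265.0, 234.0], [265.0, 239.0], [258.0, 239.0]]
side o 30.0 [226.5 230.2] [[221.89999389648438, 231.60000610351562], [222.8000030517578, 226.8000030517578], [230.89999389648438, 228.39999389648438], [230.0, 233.1999969482422]]
side o 180.5 [262.2 158.1] [[253.60000610351562, 163.60000610351562], [255.89999389648438, 149.8000030517578], [270.6000061035156, 152.3000030517578], [268.29998779296875, 166.10000610351562]]
side b 1072.5 [252.6 200.3] [[220.39999389648438, 222.89999389648438], [232.89999389648438, 159.0], [282.6000061035156, 168.6999969482422], [270.20001220703125, 232.60000610351562]]
top o 20.0 [232.  216.5] [[230.0, 214.0], [234.0, 214.0], [234.0, 219.0], [230.0, 219.0]]
top o 387.5 [318.3 207. ] [[303.5, 213.10000610351562], [304.5, 198.5], [333.6000061035156, 200.5], [332.6000061035156, 215.1999969482422]]
top o 24.0 [234.7 185. ] [[232.0, 182.0], [237.0, 182.0], [237.0, 188.0], [232.0, 188.0]]
top b 1948.0 [275.8 203.7] [[238.1999969482422, 223.60000610351562], [241.39999389648438, 178.89999389648438], [304.79998779296875, 183.39999389648438], [301.6000061035156, 228.10000610351562]]
```

View pics/t1.png

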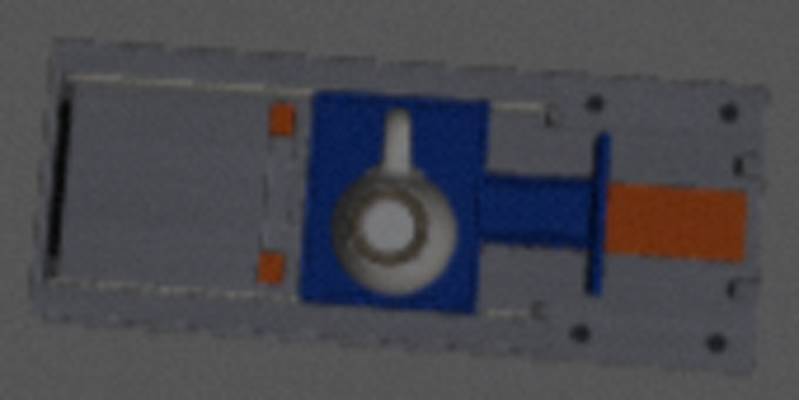

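View pics/s1.png

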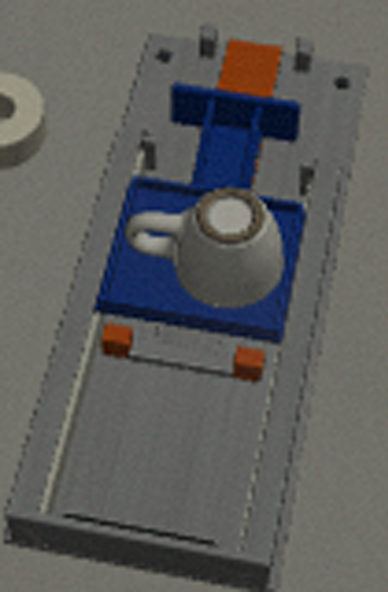

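The crops show, in full-image pixels:

| Point | Top view | Side view |
|---|---|---|
| Bar rear edge, middle | (333.7,207.4) | (263.9,151.4) |
| Plate top rear edge, centre | (302.9,205.3) | (258.5,165.4) |
| Tooth tops | (235,185.3), (232.4,216.8) | (226.6,229.7), (262.3,236.2) |

The cup stands upside down on the deck, with its handle toward +x world.

Add to h.py:
```python
def fr():
    t1,t2=plane('top',(235,185.3),36),plane('top',(232.4,216.8),36);b=plane('top',(333.7,207.4),24)
    m=(t1+t2)/2;u=(m-b)[:2];u/=np.linalg.norm(u)
    return m[:2]-6*u,u
```

Run:
```python
from h import *
for nm,s,t,z in (('t1',(226.6,229.7),(235,185.3),36),('t2',(262.3,236.2),(232.4,216.8),36),('bar',(263.9,151.4),(333.7,207.4),24),('plate',(258.5,165.4),(302.9,205.3),62)):
    print(nm,*[np.round(v,1) for v in tri(s,t)],plane('side',s,z).round(1),plane('top',t,z).round(1))
o,u=fr();v=np.array([-u[1],u[0]]);print(o,u,np.degrees(np.arctan2(u[1],u[0])))
for n,p,z in(('top',(333.7,207.4),24),('side',(263.9,151.4),24),('top',(302.9,205.3),62),('side',(258.5,165.4),62)):
    d=plane(n,p,z)[:2]-o;print(n,z,d@u,d@v)
print(R.from_quat(manip.state()['eef_rot']).as_matrix().round(3))
```

```text
t1 [584.4 111.3  30.9] 1.2 [583.1 114.2  36. ] [584.5 110.8  36. ]
t2 [508.3 115.1  30.6] 1.4 [507.4 118.1  36. ] [508.9 114.5  36. ]
bar [ 537.  -128.4   17.2] 2.9 [ 535.  -122.6   24. ] [ 538.1 -127.2   24. ]
plate [539.4 -50.7  56.4] 0.5 [538.7 -46.2  62. ] [539.4 -50.2  62. ]
[546.51040279 106.70182883] [0.03602422 0.99935092] 87.9355175130722
top 24 -234.07213248767434 2.0415524396775803e-14
side 24 -229.525644992216 3.2568691456998535
top 62 -157.0499877951679 1.4836979421523724
side 62 -153.06614545610566 2.3403421753670686
[[ 0.923  0.384 -0.   ]
 [ 0.384 -0.923  0.002]
 [ 0.    -0.002 -1.   ]]
```

Heights and lengths agree: the bar measures 234 mm and the teeth are 76 mm apart. Before travelling, I'll check the tall post near the start pose.

Run:
```python
from h import *
def proj(n,P):
    c=eyes.camera_info(n);f=192/np.tan(np.radians(c['fov_y']/2))
    q=R.from_quat(c['attitude']).inv().apply(np.array(P)-c['eye']);return (q[:2]/q[2]*f+[c['cx'],c['cy']]).round()
print(plane('side',(353,92),0),plane('top',(453,305),0))
for z in (0,231,350): print(z,proj('side',[249,-600,z]),proj('top',[249,-600,z]))
a=cv2.imread('pics/side0.png')[0:120,270:430];b=cv2.imread('pics/top0.png')[260:384,400:512]
cv2.imwrite('pics/c.png',np.hstack([cv2.resize(a,(500,375)),cv2.resize(b,(300,375))]))
```

```text
[ 315.4803061  -404.09228055    0.        ] [ 313.85577484 -415.94082272    0.        ]
0 [375.  52.] [533. 336.]
231 [397. -22.] [631. 379.]
350 [412. -72.] [717. 416.]
```

View pics/c.png

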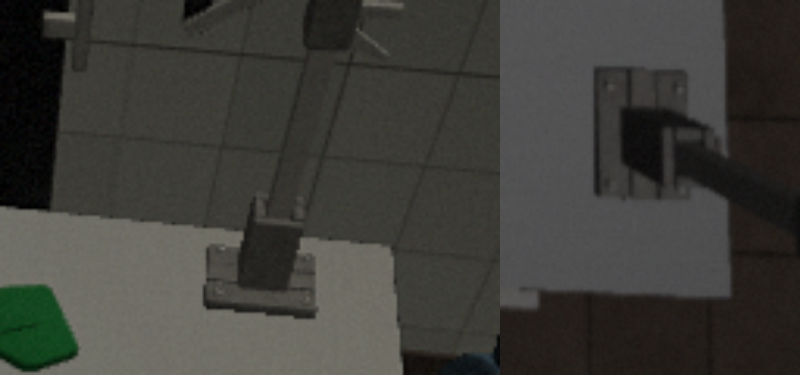

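A post stands at about (315,-410), right on the direct path. I'll estimate its lean and height.

Run:
```python
from h import *
def proj(n,P):
    c=eyes.camera_info(n);f=192/np.tan(np.radians(c['fov_y']/2))
    q=R.from_quat(c['attitude']).inv().apply(np.array(P)-c['eye']);return (q[:2]/q[2]*f+[c['cx'],c['cy']]).round()
for z in (0,50,100,150,200,250,300,400): print(z,proj('side',[315,-410,z]),proj('top',[315,-410,z]))
# side px along pole: crop/3.125+(270,0); match with top line
e0,_=ray('top',(0,0))
a=np.array([468.,306]);b=np.array([511,329.])
n=np.cross(ray('top',a)[1],ray('top',b)[1])
for p in((357,70),(362,55),(369,30),(375,16),(379,2),(362,16.),(372,1)):
    e,d=ray('side',p);t=((e0-e)@n)/(d@n);print(p,(e+t*d).round())
```

```text
0 [353.  91.] [450. 304.]
50 [357.  76.] [461. 309.]
100 [361.  61.] [474. 315.]
150 [366.  45.] [488. 322.]
200 [370.  27.] [505. 329.]
250 [376.   8.] [524. 338.]
300 [381. -13.] [546. 348.]
400 [395. -61.] [606. 376.]
(357, 70) [ 314. -443.   47.]
(362, 55) [ 312. -441.   97.]
(369, 30) [ 313. -429.  180.]
(375, 16) [ 306. -439.  213.]
(379, 2) [ 307. -433.  252.]
(362, 16.0) [ 351. -345.  264.]
(372, 1) [ 332. -380.  282.]
```

The post is roughly vertical at (313,-425), with a thicker head above about 220 mm. I'll pull the tool in to a radius of about 375 mm, swing past inside the post, then extend.

The rows are not in the units I measure in: shifts go in shares of 100 cm and turns go in shares of pi rad. I convert before sending: -275 mm is -0.275, -240 mm is -0.24.

Call:
shift_gripper(deltas=[0, -0.03, 0, 0, 0, 0, 0, 0, -0.065, 0, 0, 0, 0, 0, 0, -0.1, 0, 0, 0, 0, 0, 0, -0.135, 0, 0, 0, 0, 0, 0, -0.17, 0, 0, 0, 0, 0, 0, -0.205, 0, 0, 0, 0, 0, 0, -0.24, 0, 0, 0, 0, 0, 0, -0.275, 0, 0, 0, 0, 0, 0, -0.275, 0, 0, 0, 0, 0], grip_n=40)

```text
clock: 0.85
position: [142.9, -341.6, 229.8]
eef_rot: [0.981, 0.195, -0.0, -0.001]
force: [0.7, -0.2, -0.8]
gripper_width: -0.003
finger_force: 0.0
```

Create plan.py:
```python
import sys
from h import *
s=manip.state();M=R.from_quat(s['eef_rot']);print('at',s['position'].round(1),'q',s['qpos'].round(2),'F',s['force'].round(1),'clock',s['clock'])
for a in sys.argv[1:]:
    w=np.array([float(k) for k in a.split(',')]);print(a,M.inv().apply(w-s['position']).round(1))
want=R.from_matrix(np.c_[[-.9991*-1,-.0419,0],[-.0419,-.9991,0],[0,0,-1]])
print('rot to runway',(M.inv()*want).as_rotvec().round(4))
```

```bash
python3 plan.py 226,-299,231 296,-231,231 340,-158,231
```

```text
at [ 142.9 -341.6  229.8] q [-1.48 -0.49  2.23 -0.    1.4  -0.31] F [ 0.7 -0.2 -0.8] clock 0.85
226,-299,231 [93.  -7.5 -1.2]
296,-231,231 [183.8 -43.4  -1.1]
340,-158,231 [252.4 -94.   -1.1]
rot to runway [-1.100e-03  3.000e-04  4.354e-01]
```

In the tool's units: 252 mm is 0.252, 184 mm is 0.184.

Call:
shift_gripper(deltas=[0.031, 0.001, 0, 0, 0, 0, 0, 0.062, -0.002, 0, 0, 0, 0, 0, 0.093, -0.007, 0, 0, 0, 0, 0, 0.124, -0.018, 0, 0, 0, 0, 0, 0.155, -0.03, 0, 0, 0, 0, 0, 0.184, -0.043, 0, 0, 0, 0, 0, 0.207, -0.06, 0, 0, 0, 0, 0, 0.23, -0.077, 0, 0, 0, 0, 0, 0.252, -0.094, 0, 0, 0, 0, 0, 0.252, -0.094, 0, 0, 0, 0, 0])

```text
clock: 1.68
position: [342.0, -159.6, 230.9]
eef_rot: [0.98, 0.198, 0.0, -0.001]
force: [0.8, -0.3, 0.1]
gripper_width: 0.001
finger_force: 0.0
```

```bash
python3 plan.py 537.8,-86.3,231
```

```text
at [ 342.  -159.6  230.9] q [-0.74 -0.47  2.21  0.    1.4   0.43] F [ 0.8 -0.3  0.1] clock 1.6833
537.8,-86.3,231 [2.089e+02 8.600e+00 1.000e-01]
rot to runway [-0.0016 -0.0006  0.4414]
```

In the tool's units: 209 mm is 0.209, 192 mm is 0.192, 0.44 rad is 0.1401.

Call:
shift_gripper(deltas=[0.025, 0.001, 0, 0, 0, 0.0159, 0, 0.055, 0.002, 0, 0, 0, 0.035, 0, 0.085, 0.003, 0, 0, 0, 0.0541, 0, 0.115, 0.005, 0, 0, 0, 0.0732, 0, 0.145, 0.006, 0, 0, 0, 0.0955, 0, 0.17, 0.007, 0, 0, 0, 0.1146, 0, 0.192, 0.008, 0, 0, 0, 0.1337, 0, 0.209, 0.0086, 0, -0.0003, 0, 0.1401, 0, 0.209, 0.0086, 0, -0.0003, 0, 0.1401, 0, 0.209, 0.0086, 0, -0.0003, 0, 0.1401, 0])

```text
clock: 2.52
position: [536.9, -90.8, 230.6]
eef_rot: [1.0, -0.023, -0.001, 0.0]
force: [-0.8, 0.1, 0.6]
gripper_width: -0.002
finger_force: 0.0
```

```bash
python3 plan.py 537.8,-86.3,40
```

Run:
```python
from h import *
a=eyes.read_camera('side')[:,:,::-1];b=eyes.read_camera('top')[:,:,::-1]
cv2.imwrite('pics/d.png',np.hstack([cv2.resize(a[120:300,170:330],(400,450)),cv2.resize(b[130:280,180:350],(400,353)).copy() if 0 else cv2.resize(b[110:290,190:350],(400,450))]))
```

```text
at [536.9 -90.8 230.6] q [-0.38 -0.    1.83 -0.    1.31  1.24] F [-0.8  0.1  0.6] clock 2.5167
537.8,-86.3,40 [  0.9  -4.7 190.6]
rot to runway [ 0.0008  0.0013 -0.0032]
```

View pics/d.png

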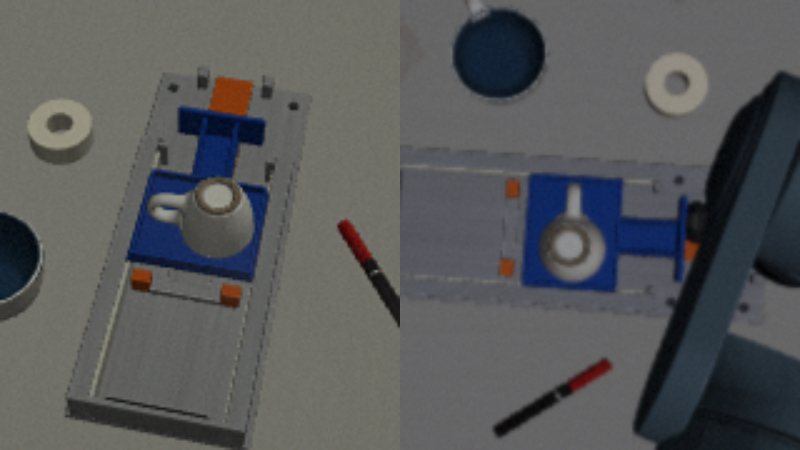

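Nothing has been disturbed: the carrier, cup, teeth, roll, mug and pen are all in place. Next I'll descend to just above the bar.

In the tool's units: 190 mm is 0.19, 180 mm is 0.18.

Call:
shift_gripper(deltas=[0, -0.001, 0.02, 0, 0, 0, 0, 0.001, -0.002, 0.045, 0, 0, 0, 0, 0.001, -0.002, 0.07, 0, 0, 0, 0, 0.001, -0.002, 0.095, 0, 0, 0, 0, 0.001, -0.002, 0.12, 0, 0, 0, 0, 0.001, -0.002, 0.143, 0, 0, 0, 0, 0.001, -0.002, 0.163, 0, 0, 0, 0, 0.001, -0.002, 0.18, 0, 0, 0, 0, 0.001, -0.002, 0.19, 0, 0, 0, 0, 0.001, -0.002, 0.19, 0, 0, 0, 0])

```text
clock: 3.45
position: [535.7, -88.7, 39.2]
eef_rot: [1.0, -0.024, -0.002, -0.0]
force: [-0.4, 0.2, 0.3]
gripper_width: 0.001
finger_force: 0.0
```

```bash
python3 plan.py 537.8,-88,24;python3 - <<'E'
from h import *
a=eyes.read_camera('side')[:,:,::-1];b=eyes.read_camera('top')[:,:,::-1]
cv2.imwrite('pics/e.png',np.hstack([cv2.resize(a[130:230,210:300],(405,450)),cv2.resize(b[160:240,280:350],(394,450))]))
E
```

```text
at [535.7 -88.7  39.2] q [-0.37  0.26  1.93 -0.    0.95  1.25] F [-0.4  0.2  0.3] clock 3.45
537.8,-88,24 [ 2.1 -0.8 15.2]
rot to runway [-0.0004  0.0041 -0.0051]
```

View pics/e.png

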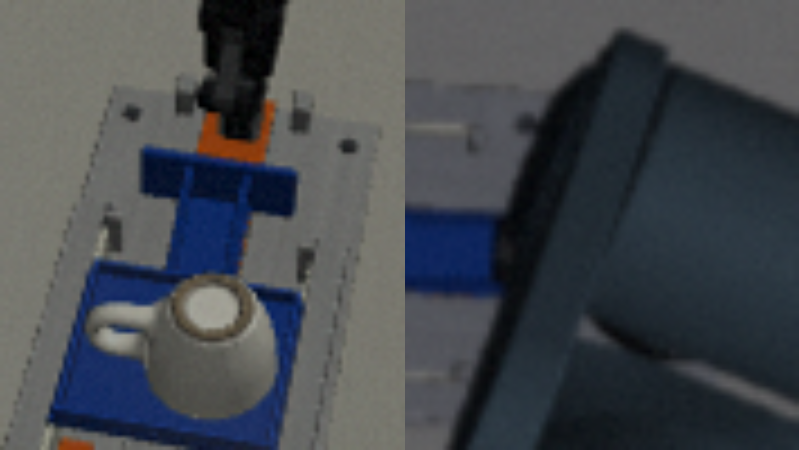

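The fingertips are above the bar, between its rear end and the push plate. Pressing in small steps.

In the tool's units: 27 mm is 0.027, 25 mm is 0.025.

Call:
shift_gripper(deltas=[0.001, 0, 0.005, 0, 0, 0, 0, 0.002, 0, 0.01, 0, 0, 0, 0, 0.002, 0, 0.014, 0, 0, 0, 0, 0.002, 0, 0.018, 0, 0, 0, 0, 0.002, 0, 0.022, 0, 0, 0, 0, 0.002, 0, 0.025, 0, 0, 0, 0, 0.002, 0, 0.027, 0, 0, 0, 0, 0.002, 0, 0.027, 0, 0, 0, 0, 0.002, 0, 0.027, 0, 0, 0, 0, 0.002, 0, 0.027, 0, 0, 0, 0])

```text
clock: 4.38
position: [540.4, -89.0, 14.9]
eef_rot: [1.0, -0.023, 0.0, 0.001]
force: [-2.2, 1.4, 7.4]
gripper_width: -0.001
finger_force: 3.5
```

```bash
python3 plan.py
```

```text
at [540.4 -89.   14.9] q [-0.37  0.31  1.92 -0.    0.9   1.25] F [-2.2  1.4  7.4] clock 4.3833
rot to runway [ 0.0011 -0.0005 -0.0041]
```

In the tool's units: 5 mm is 0.005, 4 mm is 0.004.

Call:
shift_gripper(deltas=[0, 0, 0.002, 0, 0, 0, 0, -0.001, 0, 0.004, 0, 0, 0, 0, -0.001, 0, 0.005, 0, 0, 0, 0, -0.001, 0, 0.005, 0, 0, 0, 0, -0.001, 0, 0.005, 0, 0, 0, 0])

```text
clock: 4.8
position: [540.5, -89.1, 11.8]
eef_rot: [1.0, -0.023, 0.001, 0.001]
force: [-5.4, 3.3, 18.1]
gripper_width: -0.003
finger_force: 9.1
```

```bash
python3 plan.py 538.8,-60,12 543,10,12 544,40,12 545,60,12
```

```text
at [540.5 -89.1  11.8] q [-0.37  0.32  1.92 -0.    0.9   1.25] F [-5.4  3.3 18.1] clock 4.8
538.8,-60,12 [ -3.  -29.   -0.3]
543,10,12 [ -2.  -99.1  -0.4]
544,40,12 [  -2.4 -129.1   -0.4]
545,60,12 [  -2.3 -149.1   -0.4]
rot to runway [ 0.0012 -0.0019 -0.004 ]
```

The bar is on its stop (z 11.8, 18 N). Now I'll push slowly.

In the tool's units: -40 mm is -0.04, -36 mm is -0.036.

Call:
shift_gripper(deltas=[0, -0.004, 0.001, 0, 0, 0, 0, 0, -0.008, 0.001, 0, 0, 0, 0, 0, -0.012, 0.001, 0, 0, 0, 0, 0, -0.016, 0.001, 0, 0, 0, 0, 0, -0.02, 0.001, 0, 0, 0, 0, 0, -0.024, 0.001, 0, 0, 0, 0, 0, -0.028, 0.001, 0, 0, 0, 0, 0, -0.032, 0.001, 0, 0, 0, 0, 0, -0.036, 0.001, 0, 0, 0, 0, 0, -0.04, 0.001, 0, 0, 0, 0])

```text
clock: 5.63
position: [545.1, -52.6, 11.9]
eef_rot: [1.0, -0.023, 0.005, 0.004]
force: [-0.3, -11.8, 13.2]
gripper_width: -0.003
finger_force: 6.2
```

```bash
python3 plan.py
```

Run:
```python
from h import *
a=eyes.read_camera('side')[:,:,::-1]
cv2.imwrite('pics/f.png',cv2.resize(a[130:290,190:310],(450,600)))
```

```text
at [545.1 -52.6  11.9] q [-0.3   0.32  1.93 -0.01  0.89  1.32] F [ -0.3 -11.8  13.2] clock 5.6333
rot to runway [ 0.0079 -0.0092 -0.0032]
```

View pics/f.png

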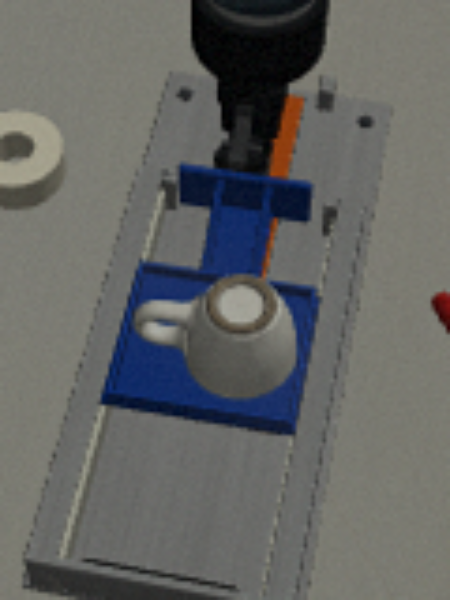

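The bar is down and the deck is over the teeth, with the cup standing. The fingers have drifted about 5 mm toward +x, so I'll correct that while continuing.

In the tool's units: -50 mm is -0.05, -45 mm is -0.045.

Call:
shift_gripper(deltas=[-0.001, -0.005, 0, 0, 0, 0, 0, -0.002, -0.01, 0, 0, 0, 0, 0, -0.002, -0.015, 0, 0, 0, 0, 0, -0.003, -0.02, 0, 0, 0, 0, 0, -0.003, -0.025, 0, 0, 0, 0, 0, -0.003, -0.03, 0, 0, 0, 0, 0, -0.003, -0.035, 0, 0, 0, 0, 0, -0.003, -0.04, 0, 0, 0, 0, 0, -0.003, -0.045, 0, 0, 0, 0, 0, -0.003, -0.05, 0, 0, 0, 0, 0])

```text
clock: 6.52
position: [544.8, -2.2, 12.0]
eef_rot: [1.0, -0.023, 0.005, 0.004]
force: [-0.1, -12.8, 13.9]
gripper_width: 0.004
finger_force: 5.5
```

```bash
python3 plan.py
```

Run:
```python
from h import *
a=eyes.read_camera('side')[:,:,::-1].copy()
cv2.imwrite('pics/g.png',cv2.resize(a[130:290,190:310],(450,600)))
print([(x,m,b.tolist()) for x,m,b in blobs(a[:,:,::-1],'b',BOX['side'])])
```

```text
at [544.8  -2.2  12. ] q [-0.21  0.31  1.94 -0.01  0.88  1.41] F [ -0.1 -12.8  13.9] clock 6.5167
rot to runway [ 0.007  -0.0098 -0.0035]
[(2605.0, array([245. , 231.8]), [[210.60000610351562, 258.20001220703125], [223.3000030517578, 188.60000610351562], [276.3999938964844, 198.3000030517578], [263.79998779296875, 267.8999938964844]])]
```

View pics/g.png

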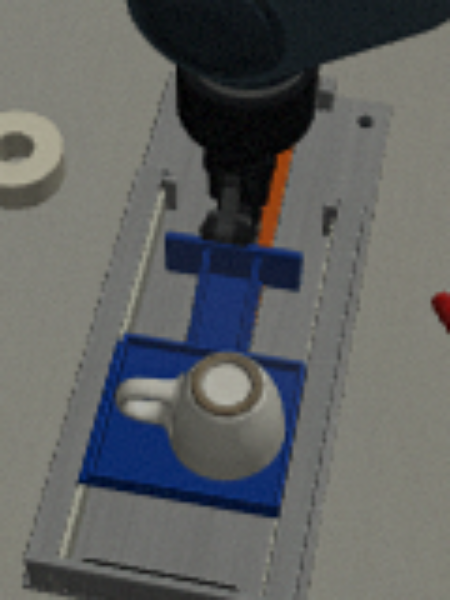

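Run:
```python
from h import *
o,u=fr()
p=plane('side',(252.7,195.1),62)[:2];print('carrier x',(p-o)@u-3.4+105)
```

```text
carrier x 31.381775286416882
```

The carrier is at about x = 31 and needs about 66, so I'll push 34 mm more.

In the tool's units: -34 mm is -0.034, -31 mm is -0.031.

Call:
shift_gripper(deltas=[0, -0.004, 0, 0, 0, 0, 0, 0, -0.008, 0, 0, 0, 0, 0, -0.001, -0.012, 0, 0, 0, 0, 0, -0.001, -0.016, 0, 0, 0, 0, 0, -0.001, -0.02, 0, 0, 0, 0, 0, -0.001, -0.024, 0, 0, 0, 0, 0, -0.001, -0.028, 0, 0, 0, 0, 0, -0.001, -0.031, 0, 0, 0, 0, 0, -0.001, -0.034, 0, 0, 0, 0, 0, -0.001, -0.034, 0, 0, 0, 0, 0])

```text
clock: 7.4
position: [545.5, 32.4, 12.0]
eef_rot: [1.0, -0.023, 0.005, 0.003]
force: [-0.4, -10.6, 15.7]
gripper_width: -0.004
finger_force: 6.4
```

```bash
python3 plan.py
```

Run:
```python
from h import *
a=eyes.read_camera('side')[:,:,::-1].copy();b=eyes.read_camera('top')[:,:,::-1]
cv2.imwrite('pics/h.png',np.hstack([cv2.resize(a[150:300,190:310],(400,500),interpolation=2),cv2.resize(b[150:250,175:255],(400,500),interpolation=2)]))
print([(x,b.tolist()) for x,m,b in blobs(a[:,:,::-1],'b',BOX['side'])])
```

```text
at [545.5  32.4  12. ] q [-0.15  0.31  1.93 -0.01  0.89  1.47] F [ -0.4 -10.6  15.7] clock 7.4
rot to runway [ 0.006  -0.0098 -0.0031]
[(2808.5, [[206.1999969482422, 274.1000061035156], [219.8000030517578, 201.89999389648438], [274.0, 212.10000610351562], [260.3999938964844, 284.29998779296875]])]
```

View pics/h.png

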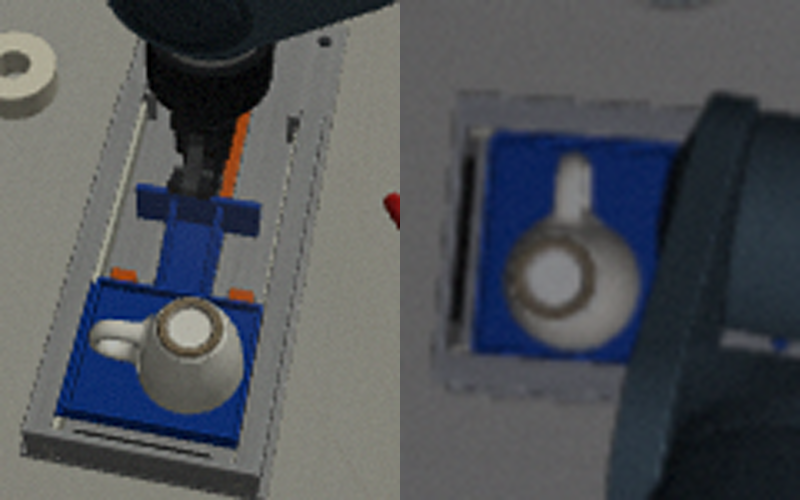

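Run:
```python
from h import *
o,u=fr()
print('carrier x side',(plane('side',(249.9,208.5),62)[:2]-o)@u-3.4+105)
for z in(36,42):print('top',(plane('top',(192.6,199),z)[:2]-o)@u-45)
```

```text
carrier x side 66.0647871475403
top 60.20554179501843
top 58.86033490595858
```

The estimates are 66 (side) and about 60 (top). Another 4 mm is safe both ways. Then I'll back off with the bar still held, and check.

In the tool's units: 14 mm is 0.014, 11 mm is 0.011.

Call:
shift_gripper(deltas=[0, -0.002, 0, 0, 0, 0, 0, 0, -0.004, 0, 0, 0, 0, 0, 0, -0.004, 0, 0, 0, 0, 0, 0, -0.004, 0, 0, 0, 0, 0, 0, -0.001, 0, 0, 0, 0, 0, 0, 0.003, 0, 0, 0, 0, 0, 0, 0.007, 0, 0, 0, 0, 0, 0, 0.011, 0, 0, 0, 0, 0, 0, 0.014, 0, 0, 0, 0, 0, 0, 0.014, 0, 0, 0, 0, 0])

```text
clock: 8.33
position: [544.2, 22.4, 11.9]
eef_rot: [1.0, -0.024, 0.004, -0.001]
force: [0.5, 8.1, 17.6]
gripper_width: 0.002
finger_force: 9.0
```

```bash
python3 plan.py
```

```text
at [544.2  22.4  11.9] q [-0.17  0.31  1.94  0.    0.89  1.45] F [ 0.5  8.1 17.6] clock 8.3333
rot to runway [-0.0022 -0.0085 -0.0059]
```

Backed off about 14 mm from the plate with the bar still down. Now I'll lift straight up.

In the tool's units: -170 mm is -0.17, -135 mm is -0.135.

Call:
shift_gripper(deltas=[0, 0, -0.003, 0, 0, 0, 0, 0, 0.001, -0.007, 0, 0, 0, 0, 0, 0.002, -0.012, 0, 0, 0, 0, 0, 0.002, -0.018, 0, 0, 0, 0, 0, 0.002, -0.028, 0, 0, 0, 0, 0, 0.002, -0.045, 0, 0, 0, 0, 0, 0.002, -0.07, 0, 0, 0, 0, 0, 0.002, -0.1, 0, 0, 0, 0, 0, 0.002, -0.135, 0, 0, 0, 0, 0, 0.002, -0.17, 0, 0, 0, 0])

```text
clock: 9.17
position: [538.6, 19.4, 178.9]
eef_rot: [1.0, -0.023, -0.001, 0.0]
force: [0.8, 0.6, 0.2]
gripper_width: 0.0
finger_force: 0.0
```

Call:
shift_gripper(deltas=[-0.01, 0.03, -0.02, 0, 0, 0, 0, -0.025, 0.065, -0.04, 0, 0, 0, 0, -0.045, 0.1, -0.05, 0, 0, 0, 0, -0.07, 0.13, -0.05, 0, 0, 0, 0, -0.1, 0.15, -0.05, 0, 0, 0, 0, -0.13, 0.165, -0.05, 0, 0, 0, 0, -0.155, 0.17, -0.05, 0, 0, 0, 0, -0.17, 0.17, -0.05, 0, 0, 0, 0, -0.17, 0.17, -0.05, 0, 0, 0, 0])

```text
clock: 9.92
position: [359.9, -142.5, 227.6]
eef_rot: [1.0, -0.025, -0.001, 0.0]
force: [0.2, -0.4, 0.1]
gripper_width: 0.003
finger_force: 0.0
```

```bash
python3 plan.py
```

Run:
```python
from h import *
a=eyes.read_camera('side')[:,:,::-1].copy();b=eyes.read_camera('top')[:,:,::-1].copy()
cv2.imwrite('pics/i.png',np.hstack([cv2.resize(a[130:310,130:350],(440,360),interpolation=2),cv2.resize(b[100:300,160:360],(360,360),interpolation=2)]))
o,u=fr()
for n,im in(('side',a),('top',b)):
    for c in 'ob':
        for x,m,q in blobs(im[:,:,::-1],c,BOX[n]): print(n,c,x,m,q.tolist(),[float(round(((plane(n,k,62)[:2]-o)@u),1)) for k in q] if c=='b' else ((plane(n,m,36)[:2]-o)@u).round(1))
```

```text
at [ 359.9 -142.5  227.6] q [-0.67 -0.43  2.19 -0.    1.38  0.95] F [ 0.2 -0.4  0.1] clock 9.9167
rot to runway [ 0.0008  0.001  -0.0071]
side o 26.5 [262.3 236.8] [[258.0, 234.0], [265.0, 234.0], [265.0, 241.0], [258.0, 241.0]] 11.4
side o 28.5 [226.7 230.1] [[222.3000030517578, 231.6999969482422], [223.1999969482422, 226.8000030517578], [230.89999389648438, 228.39999389648438], [230.0, 233.1999969482422]] 9.7
side o 843.0 [256.9 180.4] [[242.39999389648438, 207.39999389648438], [256.70001220703125, 149.0], [272.0, 152.6999969482422], [257.79998779296875, 211.10000610351562]] -130.1
side b 2633.0 [241.  243.6] [[205.6999969482422, 275.79998779296875], [218.8000030517578, 203.3000030517578], [273.6000061035156, 213.3000030517578], [260.3999938964844, 285.70001220703125]] [127.6, -36.0, -33.2, 127.6]
top o 20.0 [232.  216.5] [[230.0, 214.0], [234.0, 214.0], [234.0, 219.0], [230.0, 219.0]] 7.5
top o 1009.0 [296.  205.3] [[258.1000061035156, 209.89999389648438], [259.1000061035156, 195.3000030517578], [333.6000061035156, 200.60000610351562], [332.6000061035156, 215.3000030517578]] -142.9
top o 23.0 [234.8 185. ] [[233.0, 182.0], [237.0, 182.0], [237.0, 188.0], [233.0, 188.0]] 6.0
top b 1986.0 [222.1 200.3] [[187.10000610351562, 220.0], [190.3000030517578, 175.5], [253.10000610351562, 179.89999389648438], [250.0, 224.5]] [108.3, 109.2, -38.6, -38.2]
```

View pics/i.png

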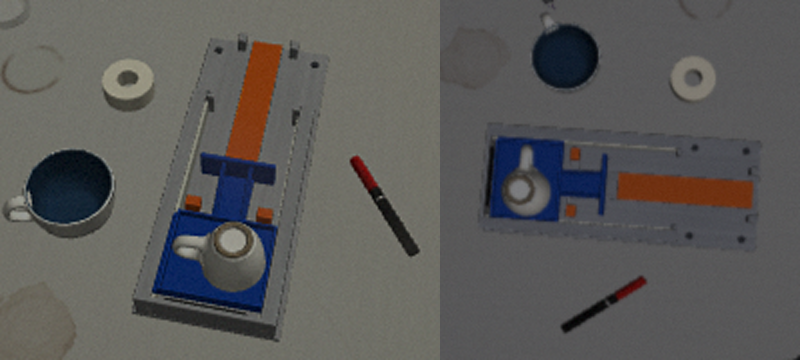

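The teeth are back at exactly the pixels of their initial raised position: (262,237) and (227,230) in the side view, (232,216.5) and (235,185) in the top view. The carrier is at x of about 67, wholly past them. The cup is standing, the bystanders haven't moved, and the arm is clear.

```bash
python3 -c "
from workcell import manip, eyes, ticket
print(ticket.close_job())"
```

```text
the job is handed in; nothing more can be done
None
```

The carrier is past the teeth (x about 67 mm) with the bar sprung back up behind it, the cup is still standing, the mug, roll and marker are where they were, the arm is clear, and the job was handed in at about 10 s.

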